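# Run the wing nut onto the filter pod's stud

## Task

Close the recovery chamber's filter pod: take the orange wing nut from the steel tray, set it over the brass stud and turn it gently backward (anticlockwise from above) until its thread drops in at the start, then run it forward (clockwise) all the way to its stop, so that it holds the blue cover pressed down. Never force it: if it blocks before it has dropped in, go backward, and at the stop ease off at once. Let go, and leave the other things where they are.

Things in the scene. Friction and masses are not known exactly. Their poses are not given: they have to be found in the camera images.
- nut_grip (a point): Orange wing nut, mid-wing point to grip: on its axis, 60 mm above the foot, 8 mm below the top. z up the axis, x along the wing (12 mm thick, 62 mm long, 32 mm tall), which stands on a hub 48 mm across, 36 mm tall, closed on top. The bore (37 mm) is open below; inside, 8 mm above the foot, three brass lugs 5 mm thick, 120 degrees apart. 0.1 to 0.16 kg.
- nut_foot (a point): Centre of the nut's underside. Set on top of the ridges it is 5.5 mm below stud_axis; dropped in, 15 mm below, resting on the cover; home, about 19 mm below. If it rests about 4 mm higher than on the ridges, it stands on the walls: turning backward slides it off them.
- stud_axis (a point): Upright brass stud with three thread ridges (34 mm across, about 1.4 mm play to the nut all round). Point on its axis, level with the flat ridge tops; z up. How the stud is turned is not told. On the ridges, at most 70 degrees anticlockwise bring the lugs to the gaps at the ridge starts, about 20 degrees of play wide; the nut drops 9.5 mm there.
- stud_tip (a point): Tapered tip of the stud, on its axis, 11 mm above the ridge tops. Hard walls, 4 mm higher than the ridges, end each ridge: they block turning forward on top of the ridges and turning on backward in the gaps. After the drop, clockwise: the lugs pass under the ridges, which draw the nut down about 5 mm in 50 degrees, then run level about 12 degrees to the hard stop.
- cover (a joint): How far the blue cover (114 mm across) is pressed onto its springy gasket, m: 0 free, over 0.0026 tight enough, about 0.0035 with the nut home. It gives from about 5.5 N, then 2 N per mm. Running the nut on takes up to 0.3 N m; against wall or stop torque rises steeply (some 10 N m per rad), and at about 1.2 N m the lugs bear 100 N in all, which ruins them.
- housing: The filter pod: fixed grey box 150 x 150 x 56 mm with the round blue cover (its top 70 mm above the table) and the stud in the middle. Origin at the centre of its underside.
- tray: Fixed shallow steel tray, 140 x 120 mm, rim 14 mm high, floor 3 mm thick, in which the nut stands. Origin at the centre of its underside. Other bystanders, not to be disturbed and well outside the working space: a flat spanner near the robot, a bottle and a jar at far left, a steel cup at far right.
- washer: Bystander, not to be disturbed: dark steel washer, 32 mm across, 4 mm thick, in the tray. Origin at the centre of its underside.
- bung: Bystander, not to be disturbed: black rubber bung, 18 mm across, 14 mm tall, in the tray. Origin at the centre of its underside.
- cartridge: Bystander, not to be disturbed: white paper filter cartridge, 80 mm across, 70 mm tall. Origin at the centre of its underside.
- bowl: Bystander, not to be disturbed: steel bowl, 120 mm across, 45 mm tall. Origin at the centre of its underside.

How it is judged (in metres and radians):
At the end, for the whole second after the job is handed in: The nut is home on the stud: released, at rest, upright within 0.12 rad, within 4 mm of the stud's axis, and it keeps the cover pressed down by more than 2.6 mm. Nothing else was moved (value of joint cover above 0.0026 m and horizontal distance between nut_grip and stud_axis below 0.004 m and angle between nut_grip's own z axis and vertical below 0.12 rad and linear speed of nut below 0.01 m/s); the robot touches nothing.
It fails at once if the threads are forced: more than 100 N in all between the nut's lugs and the stud (contact force between nut and stud above 100 N).
It fails at once if a bystander is pushed more than 30 mm from its place (distance of any of washer, bung, saline, pills, cup, spanner, cartridge, bowl from where it was at the start of the episode above 0.03 m).
It also fails if it takes over 72 s, if anything falls off the work surface, if the arm or the gripper's body presses on something with over 40 N, if the wrist force passes 120 N, or if a joint passes its speed limit or range.

## Robot

A 6-joint arm with a two-finger parallel gripper is mounted at the origin on the work surface. World frame = base frame: x ahead of the robot, y to its left, z up, the work surface at z = 0. Lengths are in mm, angles in rad, forces in N, time in s.
With the tool pointing down it reaches from about 250 to 800 mm from the base axis. Payload 8.5 kg.
Tool frame: the origin (TCP) lies between the finger pads; the fingertips stand 11 mm ahead of it and the grasp point (between the pads) lies 8 mm behind it; z points along the fingers, y is the line along which they close (so a half turn about z gives the same grasp; the last joint's range is limited). The gripper opens to 85 mm and grips with 20 to 120 N. Pads are 22 mm wide; open, the fingers measure 114 mm over their backs; the gripper's body (76 mm by 85 mm) begins 54 mm behind the grasp point. The pads swing forward as they close: fully open they stand 13 mm farther back than shut.
Start: joints at [-1.187, 0.238, -0.013, 1.319, 0, 1.571], TCP at [196.567, -486.766, 242.276] pointing down, gripper open.
Joint ranges: [-2.66, 2.66], [-1.03, 1.9], [-1.14, 1.46], [-1.82, 2.27], [-1.45, 1.34], [-3.14, 3.14]. Speed limits (rad/s): [2.22, 2.22, 2.79, 3.14, 3.14, 3.14].

## Interface

Orientations are given as a unit quaternion [w, x, y, z].
In Python, from rig import ctrl, viewer, job gives the robot as it stands.
- The arm moves only by the tool play_rows, never from a script. Its arguments are lists of equal length, an entry for each row: "turn": the turn, a rotation vector about the tool's x, y, z in rad, a list of three; "delta_pos": the shift along the tool's x, y, z in cm, a list of three; "gripper": the closure, from 0 (fully open) to 1 (shut). In form: {"turn": [[wx, wy, wz], ...], "delta_pos": [[dx, dy, dz], ...], "gripper": [gripper, ...]}. A call has 1 to 12 rows; each row is the pose to reach, as a shift and turn from the pose commanded when the call began, along the tool's axes at that moment; what a row does not reach only later rows make up. A row lasts 1/12 s, in which the tool goes at most 41.7 mm and 7.16 degrees, less where a joint would pass 70% of its speed; a pose out of reach is approached as far as the arm can. A call with a gripper value outside its range is refused whole. The fingers move at their own pace and stop on an object; "squeeze" is the grip in N (left out, the last holds). Time passes only in rows, so rows that repeat a pose let the fingers close. It gives the time, the measured TCP pose, the force, the opening and the grip force at its end, in the units of the state.
- ctrl.get_obs(): the state, without advancing time (a new reading comes with each control period).
- viewer.grab_frame(name): name is "side" or "top"; returns the picture (384x512x3 uint8, red, green, blue); there is no depth.
- viewer.camera_params(name): a dict with "K" (3x3 intrinsics, pixels), "dist_coeffs" ([k1, k2, p1, p2, k3] as OpenCV has them; the pictures are not rectified), "R" (3x3) and "t" (3): a world point X has camera coordinates R X + t. Camera axes: x right, y down, z forward; pixel columns grow to the right and rows downward; lengths in mm; the calibration is good to about 2 mm. A picture is of the moment at which its call begins. camera_params takes no time and is no camera call.
- job.finish_job(): hands the job in; it is judged then, once.
The state is a dict: "time_s": time; "joint_pos": joint angles; "joint_vel": joint speeds; "joint_efforts": joint torques, N m; "tcp_pos": TCP position; "tool_rot": TCP orientation; "force": force on the tool from outside, world axes, zero at the start; "moment": the same for the moment, N m; "width": opening from 0.0 (shut) to 1.0 (fully open); "grip_force": force on a finger pad.
Only numpy, scipy, OpenCV 4.12 (cv2) and the standard library are available. Lean on these libraries where they do the work, as an engineer would, in place of code of your own. Each camera call takes 0.05 s, during which the arm holds its last target. There are 200 camera calls.

## Working session

There is one attempt and no reset: what is moved stays moved. The work goes in short steps, Python scripts to look and compute and a tool call to move; the robot and the scene stay as the last step left them, time stands still between calls to the robot, and variables do not carry over. Pictures are saved under pics/ and viewed, at most 10 in all, crops included, and the job is handed in when it is done.

Besides the shell and the picture viewer there is one more tool, called after "Emit:" by a JSON object that holds its "method" and its "body", one argument or row to a line. play_rows: Moves the arm, as the interface text tells. Its arguments: {"type":"object","properties":{"turn":{"type":"array","items":{"type":"array","items":{"type":"number"}}},"delta_pos":{"type":"array","items":{"type":"array","items":{"type":"number"}}},"gripper":{"type":"array","items":{"type":"number"}},"squeeze":{"type":"number"}},"required":["turn","delta_pos","gripper"]}

```bash
mkdir -p pics; ls; python3 - <<'E'
from rig import ctrl, viewer
import cv2,json
o=ctrl.get_obs();print({k:o[k] for k in('time_s','tcp_pos','tool_rot','force','width')})
for n in('side','top'):
    im=viewer.grab_frame(n);cv2.imwrite(f'pics/{n}0.png',im[...,::-1])
    p=viewer.camera_params(n);print(n,p)
E
```

```text
pics
{'time_s': 0.0, 'tcp_pos': array([ 196.42668011, -486.42259656,  241.67094377]), 'tool_rot': array([-7.19022843e-04,  9.81640697e-01,  1.90738050e-01, -1.46032479e-04]), 'force': array([-0.44895085, -0.80968424, -0.17493555]), 'width': 1.0039568047880487}
side {'K': array([[392.33223423,   0.        , 249.97624158],
       [  0.        , 392.33223423, 193.89527831],
       [  0.        ,   0.        ,   1.        ]]), 'dist_coeffs': array([-0.06907082,  0.        ,  0.        ,  0.        ,  0.        ]), 'R': array([[ 0.92222539, -0.38663418,  0.00378792],
       [-0.22507631, -0.54478111, -0.80780827],
       [ 0.31438987,  0.74412872, -0.58943317]]), 't': array([-576.86254083,  216.86549113,  674.73986084])}
top {'K': array([[402.08000635,   0.        , 263.57074408],
       [  0.        , 402.08000635, 195.41442458],
       [  0.        ,   0.        ,   1.        ]]), 'dist_coeffs': array([-0.030654,  0.      ,  0.      ,  0.      ,  0.      ]), 'R': array([[ 1.80343419e-02, -9.99837218e-01,  5.48052530e-04],
       [-9.98797617e-01, -1.80405765e-02, -4.55835278e-02],
       [ 4.55859948e-02,  2.74675364e-04, -9.98960380e-01]]), 't': array([-12.49610059, 608.84686501, 800.65706828])}
```

View pics/top0.png

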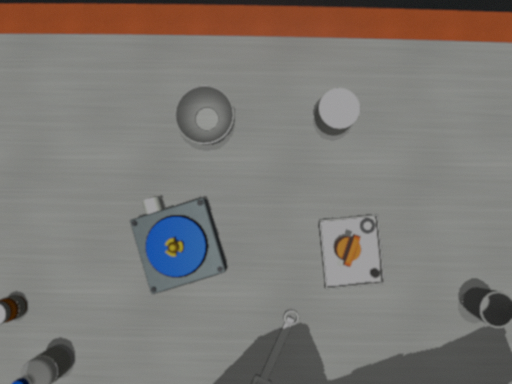

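View pics/side0.png

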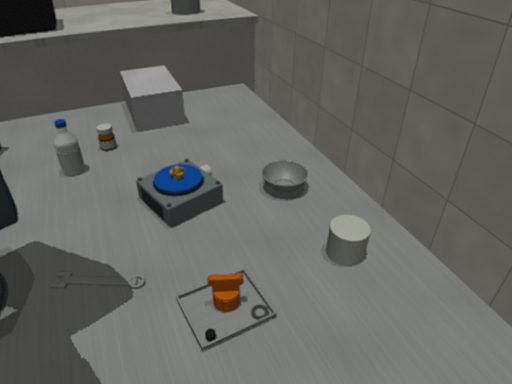

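The top view shows the nut at about (348,247) in the tray, with its wing from lower left to upper right. The blue cover and brass stud are at about (175,246). The side view shows the nut upright at (226,290) and the stud at (177,172). Next I'll measure with colour masks.

```bash
cat > h.py <<'E'
import numpy as np,cv2
from rig import ctrl,viewer
from scipy.spatial.transform import Rotation as Rn
def ray(n,px):
    p=viewer.camera_params(n)
    u=cv2.undistortPoints(np.array([[px]],float),p['K'],p['dist_coeffs'])[0,0]
    return -p['R'].T@p['t'], p['R'].T@np.array([u[0],u[1],1])
def onz(n,px,z):
    c,d=ray(n,px); return c+d*(z-c[2])/d[2]
def cross(pa,pb):
    (c1,d1),(c2,d2)=ray('top',pa),ray('side',pb)
    s=np.linalg.lstsq(np.stack([d1,-d2],1),c2-c1,rcond=None)[0]
    a,b=c1+s[0]*d1,c2+s[1]*d2; return (a+b)/2,np.linalg.norm(a-b)
def proj(n,X):
    p=viewer.camera_params(n)
    return cv2.projectPoints(np.array([X],float),cv2.Rodrigues(p['R'])[0],p['t'],p['K'],p['dist_coeffs'])[0][0,0]
def hsv(im,lo,hi,roi):
    x0,y0,x1,y1=roi;m=np.zeros(im.shape[:2],np.uint8)
    m[y0:y1,x0:x1]=cv2.inRange(cv2.cvtColor(im,cv2.COLOR_RGB2HSV),lo,hi)[y0:y1,x0:x1];return m
def big(m): return max(cv2.findContours(m,cv2.RETR_EXTERNAL,cv2.CHAIN_APPROX_NONE)[0],key=cv2.contourArea)
def pose():
    o=ctrl.get_obs();w,x,y,z=o['tool_rot'];return o['tcp_pos'],Rn.from_quat([x,y,z,w]).as_matrix(),o
E
python3 - <<'E'
from h import *
t=cv2.imread('pics/top0.png')[...,::-1].copy();s=cv2.imread('pics/side0.png')[...,::-1].copy()
for n,im,roi in(('top',t,(120,180,235,300)),('side',s,(140,150,220,205))):
    e=cv2.fitEllipse(cv2.convexHull(big(hsv(im,(100,150,50),(125,255,255),roi))));print(n,'cover',e,onz(n,e[0],70))
for n,im,roi in(('top',t,(150,225,200,270)),('side',s,(165,160,190,185))):
    m=hsv(im,(12,80,40),(35,255,255),roi);y,x=np.nonzero(m);print(n,'brass',x.mean(),y.mean(),x.min(),x.max(),y.min(),y.max(),onz(n,(x.mean(),y.mean()),85))
for n,im,roi in(('top',t,(320,215,385,290)),('side',s,(190,260,260,330))):
    m=hsv(im,(3,120,30),(25,255,255),roi);c=big(m);print(n,'nut',cv2.boundingRect(c),cv2.minAreaRect(c),cv2.fitEllipse(c))
a=cv2.resize(t[215:285,320:385],None,fx=6,fy=6,interpolation=2);b=cv2.resize(t[220:275,145:205],None,fx=6,fy=6,interpolation=2)
h=420;a=cv2.resize(a,(390,420));b=cv2.resize(b,(360,330));b=cv2.copyMakeBorder(b,0,90,0,0,0)
cv2.imwrite('pics/c1.png',np.hstack([a,b])[...,::-1])
E
```

```text
top cover ((175.8139190673828, 245.8987274169922), (60.26691818237305, 60.850826263427734), 29.787574768066406) [508.50176471 161.61676195  70.        ]
side cover ((177.5467529296875, 178.3234405517578), (28.09893035888672, 49.03559875488281), 82.59815979003906) [506.87003778 150.97935976  70.        ]
top brass 173.73469387755102 246.48469387755102 166 182 238 255 [508.60543875 162.19359171  85.        ]
side brass 176.9075630252101 172.15126050420167 170 183 166 178 [507.71471684 153.95749419  85.        ]
top nut (345, 236, 15, 30) ((353.6787414550781, 251.0995635986328), (11.300902366638184, 30.67387580871582), 19.653823852539062) ((352.8419189453125, 250.85586547851562), (10.817758560180664, 30.18807029724121), 18.691837310791016)
side nut (208, 273, 35, 39) ((225.99996948242188, 292.4999694824219), (37.351200103759766, 34.590126037597656), 85.60128784179688) ((225.58734130859375, 289.5263977050781), (33.407501220703125, 41.654945373535156), 178.58267211914062)
```

View pics/c1.png

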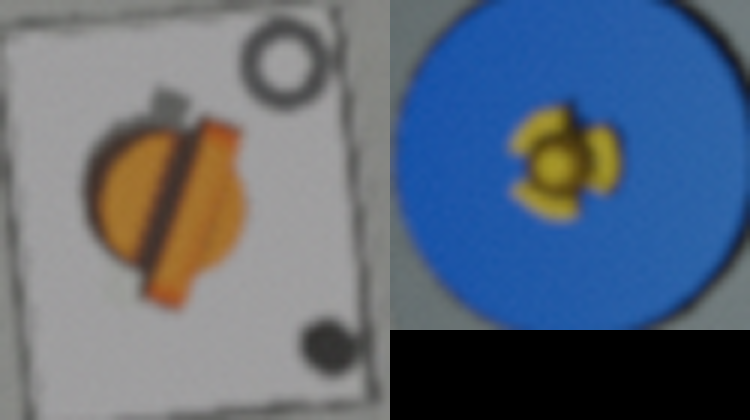

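```bash
python3 - <<'E'
from h import *
f=lambda p:(p[0]/6+320,p[1]/6+215)
a,b,c=[onz('top',f(p),71) for p in((221,124),(164,304),(193,213))]
print('wing',a,b,c,np.degrees(np.arctan2(*(a-b)[1::-1])),np.linalg.norm(a-b))
hub=onz('top',f((170,200)),39);print('hub',hub)
for z,n in((71,'top71'),(39,'39'),(3,'foot')): print(n,proj('side',[c[0],c[1],z]))
p,R,o=pose();print(R,np.degrees(np.arctan2(R[1,0],R[0,0])))
s=cv2.imread('pics/side0.png');cv2.imwrite('pics/c2.png',np.hstack([cv2.resize(s[262:322,195:255],(360,360),interpolation=2),cv2.resize(s[155:205,145:215],(420,300),interpolation=2).__class__(0) if 0 else cv2.copyMakeBorder(cv2.resize(s[150:200,145:205],(360,300),interpolation=2),0,60,0,0,0)]))
E
```

```text
wing [ 533.83204623 -178.09760628   71.        ] [ 477.48994325 -160.77453534   71.        ] [ 505.93611475 -169.56848371   71.        ] -17.090687969248517 58.94507065637186
hub [ 507.24671179 -169.10792345   39.        ]
top71 [223.87073577 274.95951345]
39 [224.54557944 287.39962449]
foot [225.26414444 300.55659223]
[[ 9.27240018e-01  3.74467178e-01 -5.29738901e-04]
 [ 3.74467551e-01 -9.27239211e-01  1.22376165e-03]
 [-3.29361082e-05 -1.33309081e-03 -9.99999111e-01]] 21.991408106315202
```

View pics/c2.png

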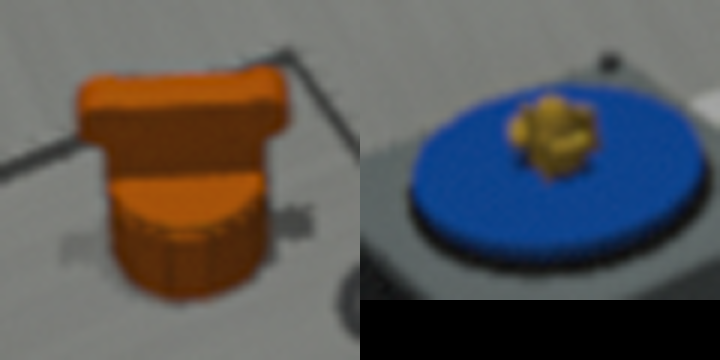

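The side view shows the wing top at about (225.5,277), upright, and the stud tip at about (176.7,166). I'll move to hover over the nut now.

Emit:
{"method": "play_rows", "body": {
  "turn": [
    [0, 0, -0.1],
    [0, 0, -0.2],
    [0, 0, -0.3],
    [0, 0, -0.4],
    [0, 0, -0.5],
    [0, 0, -0.6],
    [0, 0, -0.7],
    [0, 0, -0.8],
    [0, 0, -0.9],
    [0, 0, -1.0],
    [0, 0, -1.1],
    [0, 0, -1.2]
  ],
  "delta_pos": [
    [2, -1, 0],
    [5, -2.2, 0],
    [9, -4, 0],
    [13, -5.8, 0],
    [17, -7.5, 0.5],
    [21, -9.3, 1],
    [25, -11, 2],
    [29, -12.8, 3],
    [33, -14.5, 4],
    [37, -16.3, 5],
    [39.5, -17.4, 5.5],
    [40.6, -17.8, 6]
  ],
  "gripper": [0, 0, 0, 0, 0, 0, 0, 0, 0, 0, 0, 0]
}}

```text
time_s: 1.1
tcp_pos: [508.6, -166.3, 181.2]
tool_rot: [-0.0, 0.7, 0.714, 0.0]
force: [-0.1, -0.6, -0.9]
width: 1.001
grip_force: 0.0
```

```bash
cat > to.py <<'E'
from h import *
import sys
x,y,z,yaw=map(float,sys.argv[1:5])
p,R,o=pose();d=R.T@(np.array([x,y,z])-p)/10
cur=np.arctan2(R[1,0],R[0,0]);a=np.radians(yaw)
T=np.array([[np.cos(a),np.sin(a),0],[np.sin(a),-np.cos(a),0],[0,0,-1]])
print('t',round(o['time_s'],2),'p',p.round(1),'yaw',np.degrees(cur).round(2),'j',o['joint_pos'].round(2),'F',o['force'].round(1),'M',o['moment'].round(2),'w',round(float(o['width']),3))
print('delta cm',d.round(2),'turn',Rn.from_matrix(R.T@T).as_rotvec().round(3))
E
python3 to.py 506 -169.5 130 162.9
```

```text
t 1.1 p [ 508.6 -166.3  181.2] yaw 91.17 j [-0.32  0.28 -0.11  1.18  0.    1.23] F [-0.1 -0.6 -0.9] M [ 0.02  0.   -0.01] w 1.001
delta cm [-0.32 -0.27  5.12] turn [ 1.000e-03 -1.000e-03 -1.252e+00]
```

Emit:
{"method": "play_rows", "body": {
  "turn": [
    [0, 0, -0.12],
    [0, 0, -0.24],
    [0, 0, -0.36],
    [0, 0, -0.48],
    [0, 0, -0.6],
    [0, 0, -0.72],
    [0, 0, -0.84],
    [0, 0, -0.96],
    [0, 0, -1.08],
    [0, 0, -1.2],
    [0, 0, -1.252],
    [0, 0, -1.252]
  ],
  "delta_pos": [
    [-0.3, -0.3, 0.5],
    [-0.3, -0.3, 1],
    [-0.3, -0.3, 1.5],
    [-0.3, -0.3, 2],
    [-0.3, -0.3, 2.5],
    [-0.3, -0.3, 3],
    [-0.3, -0.3, 3.5],
    [-0.3, -0.3, 4],
    [-0.3, -0.3, 5],
    [-0.3, -0.3, 6],
    [-0.3, -0.3, 7],
    [-0.3, -0.3, 7]
  ],
  "gripper": [0, 0, 0, 0, 0, 0, 0, 0, 0, 0, 0, 0]
}}

```text
time_s: 2.1
tcp_pos: [502.2, -172.3, 110.3]
tool_rot: [-0.002, 0.151, 0.989, 0.0]
force: [0.2, 0.7, -0.4]
width: 1.0
grip_force: 0.0
```

```bash
python3 to.py 506 -169.5 55 162.9
```

```text
t 2.1 p [ 502.2 -172.3  110.3] yaw 162.62 j [-0.33  0.33 -0.24  1.01  0.   -0.03] F [ 0.2  0.7 -0.4] M [-0.01 -0.01 -0.01] w 1.0
delta cm [-0.3   0.38  5.53] turn [ 0.    -0.003 -0.005]
```

Emit:
{"method": "play_rows", "body": {
  "turn": [
    [0, 0, 0],
    [0, 0, 0],
    [0, 0, 0],
    [0, 0, 0],
    [0, 0, 0],
    [0, 0, 0],
    [0, 0, 0],
    [0, 0, 0],
    [0, 0, 0],
    [0, 0, 0],
    [0, 0, 0],
    [0, 0, 0]
  ],
  "delta_pos": [
    [-0.3, 0.4, 2],
    [-0.3, 0.4, 4],
    [-0.3, 0.4, 5.2],
    [-0.3, 0.4, 5.5],
    [-0.3, 0.4, 5.5],
    [-0.3, 0.4, 5.5],
    [-0.3, 0.4, 5.5],
    [-0.3, 0.4, 5.5],
    [-0.3, 0.4, 5.5],
    [-0.3, 0.4, 5.5],
    [-0.3, 0.4, 5.5],
    [-0.3, 0.4, 5.5]
  ],
  "gripper": [0, 0, 0, 0, 1, 1, 1, 1, 1, 1, 1, 1],
  "squeeze": 60
}}

```text
time_s: 3.1
tcp_pos: [507.8, -170.0, 57.8]
tool_rot: [0.0, 0.152, 0.988, -0.0]
force: [-0.7, -1.4, 4.6]
width: 0.126
grip_force: 62.6
```

```bash
python3 to.py 508.5 162 150 162.9
```

```text
t 3.1 p [ 507.8 -170.    57.8] yaw 162.47 j [-0.32  0.38 -0.31  0.88 -0.   -0.02] F [-0.7 -1.4  4.6] M [-0.07  0.15 -0.01] w 0.126
delta cm [ 9.92 31.68 -9.23] turn [-0.     0.001 -0.007]
```

Emit:
{"method": "play_rows", "body": {
  "turn": [
    [0, 0, 0],
    [0, 0, 0],
    [0, 0, 0],
    [0, 0, 0],
    [0, 0, 0],
    [0, 0, 0],
    [0, 0, 0],
    [0, 0, 0],
    [0, 0, 0],
    [0, 0, 0],
    [0, 0, 0],
    [0, 0, 0]
  ],
  "delta_pos": [
    [0, 0, -2],
    [0, 0, -5],
    [0.5, 2, -8.5],
    [1.5, 5, -11.5],
    [2.6, 8.5, -12],
    [3.8, 12, -12],
    [4.9, 15.5, -12],
    [5.9, 19, -12],
    [7, 22.5, -12],
    [8.1, 26, -12],
    [9.2, 29.5, -12],
    [9.9, 31.6, -12]
  ],
  "gripper": [1, 1, 1, 1, 1, 1, 1, 1, 1, 1, 1, 1]
}}

```text
time_s: 4.1
tcp_pos: [507.7, 164.5, 177.1]
tool_rot: [-0.0, 0.151, 0.988, 0.0]
force: [0.1, 0.0, -0.9]
width: 0.127
grip_force: 61.7
```

Emit:
{"method": "play_rows", "body": {
  "turn": [
    [0, 0, 0],
    [0, 0, 0],
    [0, 0, 0]
  ],
  "delta_pos": [
    [0, 0, 0],
    [0, 0, 0],
    [0, 0, 0]
  ],
  "gripper": [1, 1, 1]
}}

```text
time_s: 4.35
tcp_pos: [507.8, 161.0, 177.0]
tool_rot: [-0.0, 0.152, 0.988, -0.0]
force: [-0.0, -0.4, -1.0]
width: 0.129
grip_force: 61.7
```

```bash
python3 to.py 508.5 162 150 162.9; python3 - <<'E'
from h import *
t=viewer.grab_frame('top');s=viewer.grab_frame('side')
a=cv2.resize(t[200:290,130:220],(400,400),interpolation=2);b=cv2.resize(s[110:200,135:225],(400,400),interpolation=2)
cv2.imwrite('pics/top1.png',t[...,::-1]);cv2.imwrite('pics/side1.png',s[...,::-1])
cv2.imwrite('pics/c3.png',np.hstack([a,b])[...,::-1])
E
```

```text
t 4.35 p [507.8 161.  177. ] yaw 162.5 j [ 0.31  0.28 -0.12  1.17 -0.    0.61] F [-0.  -0.4 -1. ] M [-0.02  0.03 -0.03] w 0.129
delta cm [-0.03  0.12  2.7 ] turn [-0.001 -0.001 -0.007]
```

View pics/c3.png

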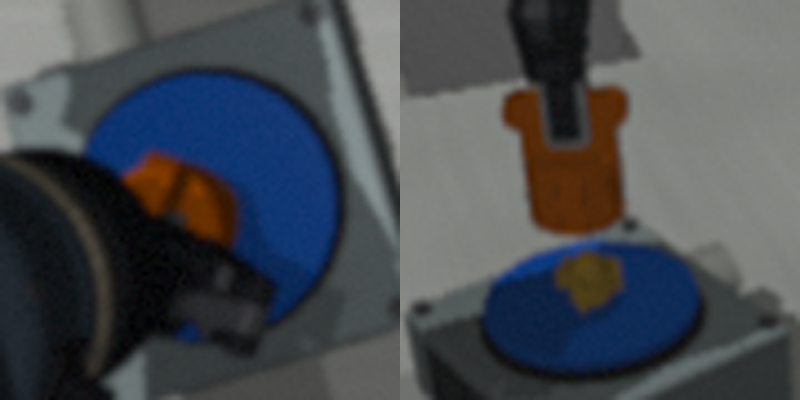

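The top view is mostly hidden by the arm. The side view shows the nut held upright, with the hub between crop columns 528 and 622 and the stud tip below at about (590,255). I'll compare these with the projections of the TCP axis and the estimated stud.

```bash
python3 - <<'E'
from h import *
s=cv2.imread('pics/side1.png')[...,::-1].copy();s0=cv2.imread('pics/side0.png')[...,::-1].copy()
m=hsv(s,(3,120,25),(16,255,255),(150,120,200,166))
def edges(v,m): x=np.nonzero(m[v])[0];return (x.min()+x.max())/2,x.min(),x.max()
for v in range(128,164,3): print(v,edges(v,m),end=' ')
y,x=np.nonzero(m);print('rows',y.min(),y.max())
p=[507.8,161]
for z in(190,174,158,140,122): print(z,proj('side',[*p,z]).round(1),end=' ')
# hub silhouette prediction
th=np.linspace(0,2*np.pi,60)
c=np.array([proj('side',[p[0]+24*np.cos(t),p[1]+24*np.sin(t),z]) for z in(122,158) for t in th]);print('\nhub pred x',c[:60,0].min(),c[:60,0].max(),'bot',c[:60,1].max(),'z158',c[60:,0].min(),c[60:,0].max())
w=np.array([np.cos(np.radians(-17.5)),np.sin(np.radians(-17.5))])*31
print('wing ends',proj('side',[p[0]-w[0],p[1]-w[1],182]),proj('side',[p[0]+w[0],p[1]+w[1],182]))
# stud in side0
mb=hsv(s0,(12,80,40),(35,255,255),(160,155,195,190))
for v in range(164,182): 
    xx=np.nonzero(mb[v])[0]
    if len(xx): print(v,xx.min(),xx.max(),end='; ')
q=[508.5,162];print()
for z in(96,85,79,70): print(z,proj('side',[*q,z]).round(1),proj('top',[*q,z]).round(1))
# cover outline prediction from the top rim (z=70), r=57
c=np.array([proj('side',[q[0]+57*np.cos(t),q[1]+57*np.sin(t),70]) for t in th]);print('cover pred',c.min(0),c.max(0))
cc=big(hsv(s0,(100,150,50),(125,255,255),(130,150,220,215)))[:,0];print('meas',cc.min(0),cc.max(0))
E
```

```text
Traceback (most recent call last):
ValueError: zero-size array to reduction operation minimum which has no identity
```

```bash
python3 - <<'E'
from h import *
s=cv2.imread('pics/side1.png')[...,::-1].copy();s0=cv2.imread('pics/side0.png')[...,::-1].copy()
m=hsv(s,(3,120,25),(16,255,255),(150,120,200,166))
def edges(v,m):
    x=np.nonzero(m[v])[0];return ((x.min()+x.max())/2,x.min(),x.max()) if len(x) else None
for v in range(128,164,3): print(v,edges(v,m),end=' ')
y,x=np.nonzero(m);print('rows',y.min(),y.max())
p=[507.8,161]
for z in(190,174,158,140,122): print(z,proj('side',[*p,z]).round(1),end=' ')
th=np.linspace(0,2*np.pi,60)
c=np.array([proj('side',[p[0]+24*np.cos(t),p[1]+24*np.sin(t),z]) for z in(122,158) for t in th]);print('\nhub pred x',c[:60,0].min(),c[:60,0].max(),'bot',c[:60,1].max(),'z158',c[60:,0].min(),c[60:,0].max())
w=np.array([np.cos(np.radians(-17.5)),np.sin(np.radians(-17.5))])*31
print('wing ends',proj('side',[p[0]-w[0],p[1]-w[1],182]),proj('side',[p[0]+w[0],p[1]+w[1],182]))
mb=hsv(s0,(12,80,40),(35,255,255),(160,155,195,190))
for v in range(164,182): 
    xx=np.nonzero(mb[v])[0]
    if len(xx): print(v,xx.min(),xx.max(),end='; ')
q=[508.5,162];print()
for z in(96,85,79,70): print(z,proj('side',[*q,z]).round(1),proj('top',[*q,z]).round(1))
c=np.array([proj('side',[q[0]+57*np.cos(t),q[1]+57*np.sin(t),70]) for t in th]);print('cover pred',c.min(0),c.max(0))
cc=big(hsv(s0,(100,150,50),(125,255,255),(130,150,220,215)))[:,0];print('meas',cc.min(0),cc.max(0))
E
```

```text
128 None 131 (np.float64(172.0), np.int64(160), np.int64(184)) 134 (np.float64(172.0), np.int64(159), np.int64(185)) 137 (np.float64(171.5), np.int64(159), np.int64(184)) 140 (np.float64(172.5), np.int64(163), np.int64(182)) 143 (np.float64(173.0), np.int64(163), np.int64(183)) 146 (np.float64(173.5), np.int64(164), np.int64(183)) 149 (np.float64(173.5), np.int64(164), np.int64(183)) 152 (np.float64(173.5), np.int64(164), np.int64(183)) 155 (np.float64(174.5), np.int64(165), np.int64(184)) 158 (np.float64(174.5), np.int64(165), np.int64(184)) 161 (np.float64(173.5), np.int64(168), np.int64(179)) rows 130 162
190 [171.1 129.6] 174 [171.9 136.2] 158 [172.7 142.7] 140 [173.6 149.8] 122 [174.5 156.8] 
hub pred x 163.73714851067385 185.15138661286346 bot 162.36810183206447 z158 161.73135770597628 183.66643327966597
wing ends [157.12953412 133.57137592] [185.87980498 132.33519659]
166 176 176; 167 175 178; 168 173 181; 169 172 182; 170 171 183; 171 170 183; 172 170 183; 173 171 183; 174 172 183; 175 173 181; 176 173 181; 177 174 180; 178 176 178; 
96 [175.9 166.3] [172.5 247. ]
85 [176.4 170.3] [173.8 246.5]
79 [176.7 172.5] [174.6 246.3]
70 [177.1 175.7] [175.6 245.9]
cover pred [152.3497443  162.92096208] [201.52685408 189.91693923]
meas [154 164] [202 192]
```

Emit:
{"method": "play_rows", "body": {
  "turn": [
    [0, 0, 0],
    [0, 0, 0],
    [0, 0, 0],
    [0, 0, 0],
    [0, 0, 0],
    [0, 0, 0],
    [0, 0, 0],
    [0, 0, 0]
  ],
  "delta_pos": [
    [-0.05, 0.1, 1],
    [-0.05, 0.1, 2],
    [-0.05, 0.1, 2.4],
    [-0.05, 0.1, 2.7],
    [-0.05, 0.1, 3.0],
    [-0.05, 0.1, 3.3],
    [-0.05, 0.1, 3.6],
    [-0.05, 0.1, 3.6]
  ],
  "gripper": [1, 1, 1, 1, 1, 1, 1, 1]
}}

```text
time_s: 5.12
tcp_pos: [508.8, 162.1, 140.8]
tool_rot: [-0.0, 0.152, 0.988, -0.0]
force: [0.8, -0.1, -1.0]
width: 0.126
grip_force: 61.7
```

```bash
python3 to.py 508.6 161.8 134 162.5
```

```text
t 5.12 p [508.8 162.1 140.8] yaw 162.48 j [ 0.31  0.31 -0.18  1.08  0.    0.61] F [ 0.8 -0.1 -1. ] M [-0.    0.02  0.05] w 0.126
delta cm [ 0.01 -0.03  0.68] turn [-0.    -0.001 -0.   ]
```

Emit:
{"method": "play_rows", "body": {
  "turn": [
    [0, 0, 0],
    [0, 0, 0],
    [0, 0, 0],
    [0, 0, 0],
    [0, 0, 0]
  ],
  "delta_pos": [
    [0, 0, 0.1],
    [0, 0, 0.2],
    [0, 0, 0.3],
    [0, 0, 0.4],
    [0, 0, 0.4]
  ],
  "gripper": [1, 1, 1, 1, 1]
}}

```text
time_s: 5.53
tcp_pos: [508.9, 162.1, 137.2]
tool_rot: [-0.0, 0.152, 0.988, 0.0]
force: [-0.3, 0.1, -1.1]
width: 0.125
grip_force: 61.7
```

Emit:
{"method": "play_rows", "body": {
  "turn": [
    [0, 0, 0],
    [0, 0, 0],
    [0, 0, 0]
  ],
  "delta_pos": [
    [0, 0, 0.1],
    [0, 0, 0.2],
    [0, 0, 0.2]
  ],
  "gripper": [1, 1, 1]
}}

```text
time_s: 5.78
tcp_pos: [508.9, 162.1, 135.2]
tool_rot: [-0.0, 0.152, 0.988, -0.0]
force: [0.8, -0.4, -1.2]
width: 0.125
grip_force: 61.7
```

```bash
python3 to.py 508.6 161.8 134 162.5
```

```text
t 5.78 p [508.9 162.1 135.2] yaw 162.48 j [ 0.31  0.31 -0.19  1.06  0.    0.61] F [ 0.8 -0.4 -1.2] M [-0.03  0.02  0.03] w 0.125
delta cm [ 0.02 -0.04  0.12] turn [-0. -0. -0.]
```

Emit:
{"method": "play_rows", "body": {
  "turn": [
    [0, 0, 0],
    [0, 0, 0],
    [0, 0, 0]
  ],
  "delta_pos": [
    [0, 0, 0.05],
    [0, 0, 0.1],
    [0, 0, 0.1]
  ],
  "gripper": [1, 1, 1]
}}

```text
time_s: 6.03
tcp_pos: [509.0, 162.1, 134.2]
tool_rot: [-0.0, 0.152, 0.988, 0.0]
force: [0.1, 0.1, -0.9]
width: 0.126
grip_force: 61.7
```

Emit:
{"method": "play_rows", "body": {
  "turn": [
    [0, 0, 0],
    [0, 0, 0],
    [0, 0, 0]
  ],
  "delta_pos": [
    [0, 0, 0.05],
    [0, 0, 0.1],
    [0, 0, 0.1]
  ],
  "gripper": [1, 1, 1]
}}

```text
time_s: 6.28
tcp_pos: [509.1, 162.2, 133.9]
tool_rot: [0.0, 0.152, 0.988, 0.0]
force: [-1.4, -1.1, 5.4]
width: 0.124
grip_force: 62.7
```

Emit:
{"method": "play_rows", "body": {
  "turn": [
    [0, 0, -0.05],
    [0, 0, -0.1],
    [0, 0, -0.15],
    [0, 0, -0.15]
  ],
  "delta_pos": [
    [0, 0, 0],
    [0, 0, 0],
    [0, 0, 0],
    [0, 0, 0]
  ],
  "gripper": [1, 1, 1, 1]
}}

```text
time_s: 6.62
tcp_pos: [509.7, 162.3, 134.0]
tool_rot: [0.001, 0.077, 0.997, 0.0]
force: [0.8, 0.0, 4.8]
width: 0.125
grip_force: 62.5
```

```bash
python3 to.py 508.6 161.8 134 162.5
```

```text
t 6.62 p [509.7 162.3 134. ] yaw 171.2 j [ 0.31  0.31 -0.2   1.06  0.    0.46] F [0.8 0.  4.8] M [ 0.01 -0.12 -0.01] w 0.125
delta cm [ 0.1  -0.07 -0.  ] turn [0.001 0.002 0.152]
```

Emit:
{"method": "play_rows", "body": {
  "turn": [
    [0, 0, -0.05],
    [0, 0, -0.1],
    [0, 0, -0.15],
    [0, 0, -0.15]
  ],
  "delta_pos": [
    [0, 0, 0],
    [0, 0, 0],
    [0, 0, 0],
    [0, 0, 0]
  ],
  "gripper": [1, 1, 1, 1]
}}

```text
time_s: 6.95
tcp_pos: [509.7, 162.4, 133.9]
tool_rot: [0.001, 0.003, 1.0, 0.0]
force: [0.5, 0.8, 4.2]
width: 0.13
grip_force: 62.6
```

Emit:
{"method": "play_rows", "body": {
  "turn": [
    [0, 0, -0.05],
    [0, 0, -0.1],
    [0, 0, -0.15],
    [0, 0, -0.15]
  ],
  "delta_pos": [
    [0, 0, 0],
    [0, 0, 0],
    [0, 0, 0],
    [0, 0, 0]
  ],
  "gripper": [1, 1, 1, 1]
}}

```text
time_s: 7.28
tcp_pos: [509.6, 162.4, 133.9]
tool_rot: [0.001, -0.072, 0.997, 0.0]
force: [0.9, -0.0, 5.0]
width: 0.127
grip_force: 62.6
```

```bash
python3 to.py 508.6 161.8 134 162.5
```

```text
t 7.28 p [509.6 162.4 133.9] yaw -171.74 j [ 0.31  0.31 -0.2   1.06  0.    0.16] F [ 0.9 -0.   5. ] M [ 0.12 -0.17  0.03] w 0.127
delta cm [ 0.11 -0.04 -0.01] turn [0.001 0.001 0.45 ]
```

26° turned backward so far. The nut is still on the ridges, so I'll keep going.

Emit:
{"method": "play_rows", "body": {
  "turn": [
    [0, 0, -0.05],
    [0, 0, -0.1],
    [0, 0, -0.15],
    [0, 0, -0.15]
  ],
  "delta_pos": [
    [0, 0, 0],
    [0, 0, 0],
    [0, 0, 0],
    [0, 0, 0]
  ],
  "gripper": [1, 1, 1, 1]
}}

```text
time_s: 7.62
tcp_pos: [509.8, 162.3, 133.8]
tool_rot: [0.001, -0.146, 0.989, 0.0]
force: [2.2, -0.4, 4.1]
width: 0.128
grip_force: 62.5
```

Emit:
{"method": "play_rows", "body": {
  "turn": [
    [0, 0, -0.05],
    [0, 0, -0.1],
    [0, 0, -0.1]
  ],
  "delta_pos": [
    [0, 0, 0],
    [0, 0, 0],
    [0, 0, 0]
  ],
  "gripper": [1, 1, 1]
}}

```text
time_s: 7.87
tcp_pos: [509.0, 162.0, 133.3]
tool_rot: [0.0, -0.195, 0.981, -0.0]
force: [1.7, 0.1, 2.1]
width: 0.127
grip_force: 62.1
```

```bash
python3 to.py 508.6 161.8 134 162.5
```

```text
t 7.87 p [509.  162.  133.3] yaw -157.49 j [ 0.31  0.31 -0.2   1.06 -0.   -0.08] F [1.7 0.1 2.1] M [-0.17 -0.33  0.03] w 0.127
delta cm [ 0.05 -0.   -0.07] turn [-0.     0.     0.698]
```

Emit:
{"method": "play_rows", "body": {
  "turn": [
    [0, 0, -0.04],
    [0, 0, -0.08],
    [0, 0, -0.08]
  ],
  "delta_pos": [
    [0, 0, 0],
    [0, 0, 0.02],
    [0, 0, 0.03]
  ],
  "gripper": [1, 1, 1]
}}

```text
time_s: 8.12
tcp_pos: [508.7, 162.1, 132.7]
tool_rot: [-0.0, -0.234, 0.972, 0.0]
force: [0.7, 0.6, 0.1]
width: 0.123
grip_force: 61.9
```

```bash
python3 to.py 508.6 161.8 134 162.5
```

```text
t 8.12 p [508.7 162.1 132.7] yaw -152.95 j [ 0.31  0.31 -0.2   1.06  0.   -0.16] F [0.7 0.6 0.1] M [ 0.1  -0.21 -0.03] w 0.123
delta cm [ 0.02 -0.03 -0.13] turn [ 0.    -0.001  0.778]
```

Force is dropping, so the lugs are over the gaps. I'll go down gently.

Emit:
{"method": "play_rows", "body": {
  "turn": [
    [0, 0, -0.04],
    [0, 0, -0.04],
    [0, 0, -0.04],
    [0, 0, -0.04]
  ],
  "delta_pos": [
    [0, 0, 0.02],
    [0, 0, 0.06],
    [0, 0, 0.12],
    [0, 0, 0.12]
  ],
  "gripper": [1, 1, 1, 1]
}}

```text
time_s: 8.45
tcp_pos: [508.9, 162.2, 131.5]
tool_rot: [-0.0, -0.253, 0.967, 0.0]
force: [2.1, 0.7, -1.3]
width: 0.126
grip_force: 61.6
```

```bash
python3 to.py 508.6 161.8 134 162.5
```

```text
t 8.45 p [508.9 162.2 131.5] yaw -150.69 j [ 0.31  0.31 -0.2   1.06  0.   -0.2 ] F [ 2.1  0.7 -1.3] M [ 0.2  -0.25  0.02] w 0.126
delta cm [ 0.05 -0.02 -0.25] turn [ 0.    -0.     0.817]
```

Emit:
{"method": "play_rows", "body": {
  "turn": [
    [0, 0, 0],
    [0, 0, 0],
    [0, 0, 0],
    [0, 0, 0],
    [0, 0, 0]
  ],
  "delta_pos": [
    [0, 0, 0.1],
    [0, 0, 0.2],
    [0, 0, 0.3],
    [0, 0, 0.4],
    [0, 0, 0.4]
  ],
  "gripper": [1, 1, 1, 1, 1]
}}

```text
time_s: 8.87
tcp_pos: [508.8, 162.1, 127.5]
tool_rot: [-0.0, -0.254, 0.967, 0.0]
force: [1.5, 0.3, -2.9]
width: 0.129
grip_force: 61.4
```

Emit:
{"method": "play_rows", "body": {
  "turn": [
    [0, 0, 0],
    [0, 0, 0],
    [0, 0, 0],
    [0, 0, 0]
  ],
  "delta_pos": [
    [0, 0, 0.1],
    [0, 0, 0.2],
    [0, 0, 0.3],
    [0, 0, 0.3]
  ],
  "gripper": [1, 1, 1, 1]
}}

```text
time_s: 9.2
tcp_pos: [508.8, 162.0, 124.8]
tool_rot: [-0.0, -0.254, 0.967, -0.0]
force: [-0.1, 0.4, 1.6]
width: 0.128
grip_force: 61.7
```

```bash
python3 to.py 508.6 161.8 134 162.5
```

```text
t 9.2 p [508.8 162.  124.8] yaw -150.54 j [ 0.31  0.32 -0.21  1.04 -0.   -0.21] F [-0.1  0.4  1.6] M [0.   0.07 0.04] w 0.128
delta cm [ 0.02 -0.01 -0.92] turn [-0.   -0.    0.82]
```

Dropped in: TCP z is 124.8, 9.2 mm down, with light contact. Now I'll run it forward.

Emit:
{"method": "play_rows", "body": {
  "turn": [
    [0, 0, 0.05],
    [0, 0, 0.1],
    [0, 0, 0.15],
    [0, 0, 0.2],
    [0, 0, 0.2]
  ],
  "delta_pos": [
    [0, 0, 0.02],
    [0, 0, 0.04],
    [0, 0, 0.05],
    [0, 0, 0.05],
    [0, 0, 0.05]
  ],
  "gripper": [1, 1, 1, 1, 1]
}}

```text
time_s: 9.62
tcp_pos: [508.9, 162.3, 124.7]
tool_rot: [0.0, -0.155, 0.988, 0.0]
force: [-2.1, -0.2, 4.2]
width: 0.125
grip_force: 62.5
```

```bash
python3 to.py 508.6 161.8 134 162.5
```

```text
t 9.62 p [508.9 162.3 124.7] yaw -162.12 j [ 0.31  0.32 -0.21  1.04  0.   -0.  ] F [-2.1 -0.2  4.2] M [ 0.19  0.24 -0.02] w 0.125
delta cm [ 0.05 -0.04 -0.93] turn [0.001 0.    0.617]
```

Emit:
{"method": "play_rows", "body": {
  "turn": [
    [0, 0, 0.05],
    [0, 0, 0.1],
    [0, 0, 0.15],
    [0, 0, 0.15]
  ],
  "delta_pos": [
    [0, 0, 0.03],
    [0, 0, 0.06],
    [0, 0, 0.1],
    [0, 0, 0.1]
  ],
  "gripper": [1, 1, 1, 1]
}}

```text
time_s: 9.95
tcp_pos: [509.1, 162.3, 123.8]
tool_rot: [0.0, -0.081, 0.997, 0.0]
force: [-1.6, 0.1, 5.4]
width: 0.124
grip_force: 62.7
```

```bash
python3 to.py 508.6 161.8 134 162.5
```

```text
t 9.95 p [509.1 162.3 123.8] yaw -170.66 j [ 0.31  0.32 -0.21  1.04  0.    0.15] F [-1.6  0.1  5.4] M [ 0.23  0.26 -0.04] w 0.124
delta cm [ 0.06 -0.04 -1.02] turn [0.001 0.001 0.468]
```

Emit:
{"method": "play_rows", "body": {
  "turn": [
    [0, 0, 0.05],
    [0, 0, 0.1],
    [0, 0, 0.15],
    [0, 0, 0.15]
  ],
  "delta_pos": [
    [0, 0, 0.03],
    [0, 0, 0.06],
    [0, 0, 0.09],
    [0, 0, 0.09]
  ],
  "gripper": [1, 1, 1, 1]
}}

```text
time_s: 10.28
tcp_pos: [509.4, 162.4, 123.1]
tool_rot: [0.001, -0.006, 1.0, 0.0]
force: [-1.5, 0.5, 8.1]
width: 0.127
grip_force: 62.9
```

```bash
python3 to.py 508.6 161.8 134 162.5
```

```text
t 10.28 p [509.4 162.4 123.1] yaw -179.26 j [ 0.31  0.32 -0.21  1.03  0.    0.3 ] F [-1.5  0.5  8.1] M [ 0.18  0.24 -0.  ] w 0.127
delta cm [ 0.08 -0.06 -1.09] turn [0.001 0.001 0.318]
```

Emit:
{"method": "play_rows", "body": {
  "turn": [
    [0, 0, 0.05],
    [0, 0, 0.1],
    [0, 0, 0.15],
    [0, 0, 0.15]
  ],
  "delta_pos": [
    [0, 0, 0.03],
    [0, 0, 0.06],
    [0, 0, 0.09],
    [0, 0, 0.09]
  ],
  "gripper": [1, 1, 1, 1]
}}

```text
time_s: 10.62
tcp_pos: [509.7, 162.4, 122.5]
tool_rot: [0.001, 0.068, 0.998, 0.001]
force: [-0.4, 1.0, 8.5]
width: 0.127
grip_force: 63.1
```

```bash
python3 to.py 508.6 161.8 134 162.5
```

```text
t 10.62 p [509.7 162.4 122.5] yaw 172.15 j [ 0.31  0.32 -0.22  1.03  0.    0.45] F [-0.4  1.   8.5] M [ 0.14  0.19 -0.12] w 0.127
delta cm [ 0.09 -0.08 -1.15] turn [0.001 0.002 0.168]
```

Emit:
{"method": "play_rows", "body": {
  "turn": [
    [0, 0, 0.05],
    [0, 0, 0.1],
    [0, 0, 0.15],
    [0, 0, 0.15]
  ],
  "delta_pos": [
    [0, 0, 0.03],
    [0, 0, 0.06],
    [0, 0, 0.09],
    [0, 0, 0.09]
  ],
  "gripper": [1, 1, 1, 1]
}}

```text
time_s: 10.95
tcp_pos: [509.8, 162.6, 121.7]
tool_rot: [0.001, 0.143, 0.99, 0.001]
force: [-0.8, 1.2, 9.6]
width: 0.129
grip_force: 63.2
```

```bash
python3 to.py 508.6 161.8 134 162.5
```

```text
t 10.95 p [509.8 162.6 121.7] yaw 163.56 j [ 0.31  0.32 -0.22  1.03  0.    0.6 ] F [-0.8  1.2  9.6] M [ 0.28  0.17 -0.11] w 0.129
delta cm [ 0.09 -0.11 -1.23] turn [0.002 0.002 0.019]
```

Emit:
{"method": "play_rows", "body": {
  "turn": [
    [0, 0, 0.05],
    [0, 0, 0.1],
    [0, 0, 0.1]
  ],
  "delta_pos": [
    [0, 0, 0.03],
    [0, 0, 0.06],
    [0, 0, 0.06]
  ],
  "gripper": [1, 1, 1]
}}

```text
time_s: 11.2
tcp_pos: [509.9, 162.6, 121.2]
tool_rot: [0.001, 0.192, 0.981, 0.001]
force: [-1.2, 0.6, 10.0]
width: 0.127
grip_force: 63.3
```

```bash
python3 to.py 508.6 161.8 134 162.5
```

```text
t 11.2 p [509.9 162.6 121.2] yaw 157.84 j [ 0.31  0.32 -0.22  1.03  0.    0.7 ] F [-1.2  0.6 10. ] M [ 0.25  0.21 -0.05] w 0.127
delta cm [ 0.09 -0.12 -1.28] turn [ 0.002  0.002 -0.081]
```

Emit:
{"method": "play_rows", "body": {
  "turn": [
    [0, 0, 0.04],
    [0, 0, 0.08],
    [0, 0, 0.08]
  ],
  "delta_pos": [
    [0, 0, 0.01],
    [0, 0, 0.02],
    [0, 0, 0.02]
  ],
  "gripper": [1, 1, 1]
}}

```text
time_s: 11.45
tcp_pos: [510.0, 162.5, 121.1]
tool_rot: [0.001, 0.231, 0.973, 0.001]
force: [-0.6, -0.9, 9.1]
width: 0.129
grip_force: 63.3
```

```bash
python3 to.py 508.6 161.8 134 162.5
```

```text
t 11.45 p [510.  162.5 121.1] yaw 153.29 j [ 0.31  0.32 -0.22  1.03  0.    0.77] F [-0.6 -0.9  9.1] M [ 0.18  0.21 -0.02] w 0.129
delta cm [ 0.09 -0.12 -1.29] turn [ 0.002  0.002 -0.161]
```

Emit:
{"method": "play_rows", "body": {
  "turn": [
    [0, 0, 0.03],
    [0, 0, 0.06],
    [0, 0, 0.06]
  ],
  "delta_pos": [
    [0, 0, 0.01],
    [0, 0, 0.01],
    [0, 0, 0.01]
  ],
  "gripper": [1, 1, 1]
}}

```text
time_s: 11.7
tcp_pos: [510.0, 162.5, 121.0]
tool_rot: [0.001, 0.26, 0.966, 0.001]
force: [-0.9, 0.4, 9.5]
width: 0.127
grip_force: 63.3
```

```bash
python3 to.py 508.6 161.8 134 162.5
```

```text
t 11.7 p [510.  162.5 121. ] yaw 149.88 j [ 0.31  0.32 -0.22  1.03  0.    0.83] F [-0.9  0.4  9.5] M [0.11 0.1  0.01] w 0.127
delta cm [ 0.08 -0.13 -1.3 ] turn [ 0.002  0.002 -0.22 ]
```

Emit:
{"method": "play_rows", "body": {
  "turn": [
    [0, 0, 0.03],
    [0, 0, 0.06],
    [0, 0, 0.06]
  ],
  "delta_pos": [
    [0, 0, 0],
    [0, 0, 0],
    [0, 0, 0]
  ],
  "gripper": [1, 1, 1]
}}

```text
time_s: 11.95
tcp_pos: [510.0, 162.5, 120.9]
tool_rot: [0.001, 0.289, 0.957, 0.001]
force: [-0.6, 0.1, 9.3]
width: 0.127
grip_force: 63.2
```

```bash
python3 to.py 508.6 161.8 134 162.5
```

```text
t 11.95 p [510.  162.5 120.9] yaw 146.44 j [ 0.31  0.32 -0.22  1.03  0.    0.89] F [-0.6  0.1  9.3] M [0.08 0.05 0.07] w 0.127
delta cm [ 0.08 -0.13 -1.31] turn [ 0.002  0.002 -0.28 ]
```

Emit:
{"method": "play_rows", "body": {
  "turn": [
    [0, 0, 0.03],
    [0, 0, 0.06],
    [0, 0, 0.06]
  ],
  "delta_pos": [
    [0, 0, 0],
    [0, 0, 0],
    [0, 0, 0]
  ],
  "gripper": [1, 1, 1]
}}

```text
time_s: 12.2
tcp_pos: [510.0, 162.4, 120.9]
tool_rot: [0.001, 0.317, 0.948, 0.001]
force: [-0.5, -0.1, 9.6]
width: 0.128
grip_force: 63.2
```

```bash
python3 to.py 508.6 161.8 134 162.5
```

```text
t 12.2 p [510.  162.4 120.9] yaw 143.01 j [ 0.31  0.32 -0.22  1.03 -0.    0.95] F [-0.5 -0.1  9.6] M [0.09 0.09 0.02] w 0.128
delta cm [ 0.08 -0.13 -1.31] turn [ 0.002  0.002 -0.34 ]
```

Emit:
{"method": "play_rows", "body": {
  "turn": [
    [0, 0, 0.03],
    [0, 0, 0.06],
    [0, 0, 0.06]
  ],
  "delta_pos": [
    [0, 0, 0],
    [0, 0, 0],
    [0, 0, 0]
  ],
  "gripper": [1, 1, 1]
}}

```text
time_s: 12.45
tcp_pos: [510.0, 162.4, 120.9]
tool_rot: [0.001, 0.346, 0.938, 0.001]
force: [0.1, 0.1, 8.7]
width: 0.128
grip_force: 63.2
```

```bash
python3 to.py 508.6 161.8 134 162.5
```

```text
t 12.45 p [510.  162.4 120.9] yaw 139.57 j [ 0.31  0.32 -0.22  1.03 -0.    1.01] F [0.1 0.1 8.7] M [0.02 0.01 0.06] w 0.128
delta cm [ 0.07 -0.13 -1.31] turn [ 0.002  0.002 -0.4  ]
```

Emit:
{"method": "play_rows", "body": {
  "turn": [
    [0, 0, 0.03],
    [0, 0, 0.05],
    [0, 0, 0.05]
  ],
  "delta_pos": [
    [0, 0, 0],
    [0, 0, 0],
    [0, 0, 0]
  ],
  "gripper": [1, 1, 1]
}}

```text
time_s: 12.7
tcp_pos: [510.0, 162.4, 120.9]
tool_rot: [0.001, 0.369, 0.93, 0.001]
force: [0.0, 0.2, 9.6]
width: 0.121
grip_force: 63.2
```

```bash
python3 to.py 508.6 161.8 134 162.5
```

```text
t 12.7 p [510.  162.4 120.9] yaw 136.74 j [ 0.31  0.32 -0.22  1.03 -0.    1.06] F [0.  0.2 9.6] M [0.03 0.03 0.14] w 0.121
delta cm [ 0.06 -0.14 -1.31] turn [ 0.002  0.002 -0.45 ]
```

Emit:
{"method": "play_rows", "body": {
  "turn": [
    [0, 0, 0.015],
    [0, 0, 0.03],
    [0, 0, 0.03]
  ],
  "delta_pos": [
    [0, 0, 0],
    [0, 0, 0],
    [0, 0, 0]
  ],
  "gripper": [1, 1, 1]
}}

```text
time_s: 12.95
tcp_pos: [509.9, 162.4, 120.9]
tool_rot: [0.001, 0.382, 0.924, 0.001]
force: [-0.8, 0.6, 9.3]
width: 0.128
grip_force: 63.3
```

```bash
python3 to.py 508.6 161.8 134 162.5
```

```text
t 12.95 p [509.9 162.4 120.9] yaw 135.06 j [ 0.31  0.32 -0.22  1.03 -0.    1.09] F [-0.8  0.6  9.3] M [0.03 0.06 0.32] w 0.128
delta cm [ 0.05 -0.13 -1.31] turn [ 0.002  0.002 -0.479]
```

Emit:
{"method": "play_rows", "body": {
  "turn": [
    [0, 0, 0.015],
    [0, 0, 0.03],
    [0, 0, 0.03]
  ],
  "delta_pos": [
    [0, 0, 0],
    [0, 0, 0],
    [0, 0, 0]
  ],
  "gripper": [1, 1, 1]
}}

```text
time_s: 13.2
tcp_pos: [509.8, 162.4, 120.9]
tool_rot: [0.001, 0.396, 0.918, 0.001]
force: [-1.7, -0.4, 9.4]
width: 0.121
grip_force: 63.5
```

```bash
python3 to.py 508.6 161.8 134 162.5
```

```text
t 13.2 p [509.8 162.4 120.9] yaw 133.36 j [ 0.31  0.32 -0.22  1.03  0.    1.12] F [-1.7 -0.4  9.4] M [0.03 0.24 0.52] w 0.121
delta cm [ 0.03 -0.13 -1.31] turn [ 0.002  0.002 -0.509]
```

The torque is rising steeply, so this is the stop after 76° forward. I'll ease off and release.

Emit:
{"method": "play_rows", "body": {
  "turn": [
    [0, 0, -0.03],
    [0, 0, -0.05],
    [0, 0, -0.05],
    [0, 0, -0.05],
    [0, 0, -0.05]
  ],
  "delta_pos": [
    [0, 0, 0],
    [0, 0, 0],
    [0, 0, -0.05],
    [0, 0, -0.1],
    [0, 0, -0.1]
  ],
  "gripper": [1, 1, 1, 1, 1]
}}

```text
time_s: 13.62
tcp_pos: [509.8, 162.4, 121.1]
tool_rot: [0.001, 0.373, 0.928, 0.001]
force: [3.3, 1.0, 2.1]
width: 0.129
grip_force: 62.2
```

```bash
python3 to.py 508.6 161.8 134 162.5
```

```text
t 13.62 p [509.8 162.4 121.1] yaw 136.17 j [ 0.31  0.32 -0.22  1.03  0.    1.07] F [3.3 1.  2.1] M [ 0.39 -0.69  0.09] w 0.129
delta cm [ 0.04 -0.13 -1.29] turn [ 0.001  0.001 -0.46 ]
```

Emit:
{"method": "play_rows", "body": {
  "turn": [
    [0, 0, 0],
    [0, 0, 0],
    [0, 0, 0],
    [0, 0, 0],
    [0, 0, 0],
    [0, 0, 0],
    [0, 0, 0],
    [0, 0, 0],
    [0, 0, 0],
    [0, 0, 0],
    [0, 0, 0],
    [0, 0, 0]
  ],
  "delta_pos": [
    [0, 0, 0],
    [0, 0, 0],
    [0, 0, 0],
    [0, 0, 0],
    [0, 0, 0],
    [0, 0, 0],
    [0, 0, -1],
    [0, 0, -3],
    [0, 0, -6],
    [0, 0, -9],
    [0, 0, -12],
    [0, 0, -14]
  ],
  "gripper": [0.6, 0.4, 0.3, 0.2, 0.1, 0, 0, 0, 0, 0, 0, 0]
}}

```text
time_s: 14.62
tcp_pos: [509.4, 162.2, 264.5]
tool_rot: [0.001, 0.374, 0.928, 0.001]
force: [0.5, -0.2, -0.3]
width: 0.997
grip_force: 0.0
```

Emit:
{"method": "play_rows", "body": {
  "turn": [
    [0, 0, 0],
    [0, 0, 0],
    [0, 0, 0],
    [0, 0, 0],
    [0, 0, 0],
    [0, 0, 0],
    [0, 0, 0]
  ],
  "delta_pos": [
    [0, -4, 0],
    [0, -8, 0],
    [0, -12, 0],
    [0, -16, 0],
    [0, -18, 0],
    [0, -18, 0],
    [0, -18, 0]
  ],
  "gripper": [0, 0, 0, 0, 0, 0, 0]
}}

```text
time_s: 15.2
tcp_pos: [383.9, 31.8, 261.9]
tool_rot: [0.001, 0.374, 0.927, 0.001]
force: [-0.4, 0.2, 0.3]
width: 1.0
grip_force: 0.0
```

```bash
python3 to.py 508.6 161.8 134 162.5; python3 - <<'E'
from h import *
t=viewer.grab_frame('top');s=viewer.grab_frame('side')
cv2.imwrite('pics/end.png',np.hstack([cv2.resize(t[195:300,120:240],(400,350),interpolation=2),cv2.resize(s[130:220,130:230],(389,350),interpolation=2)])[...,::-1])
for n,im,roi in(('top',t,(120,180,235,300)),('side',s,(140,120,215,205))):
    m=hsv(im,(3,120,30),(25,255,255),roi);c=big(m);print(n,cv2.boundingRect(c),cv2.minAreaRect(c))
q=[508.7,162]
for z in(134,102,66): print(z,proj('top',[*q,z]).round(1),proj('side',[*q,z]).round(1))
E
```

```text
t 15.2 p [383.9  31.8 261.9] yaw 136.02 j [ 0.08 -0.01 -0.25  1.33  0.    0.85] F [-0.4  0.2  0.3] M [ 0.01 -0.05 -0.  ] w 1.0
delta cm [ 0.07 17.99 12.82] turn [ 0.001  0.002 -0.462]
top (155, 234, 32, 28) ((170.01876831054688, 246.90953063964844), (25.412967681884766, 32.657127380371094), 83.2901611328125)
side (163, 150, 25, 32) ((175.0, 165.5), (31.0, 24.0), 90.0)
134 [167.5 248.7] [174.2 151.9]
102 [171.7 247.2] [175.7 164.1]
66 [176.1 245.6] [177.3 177.2]
```

View pics/end.png

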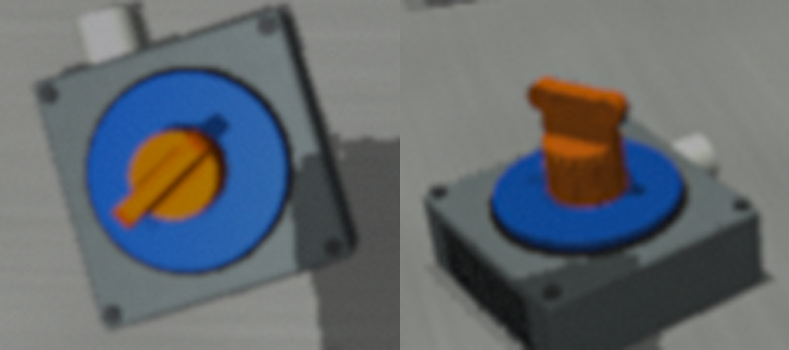

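The end views show the nut upright and centred on the cover (top (170,247), side (175,165)), and the arm is clear. I'll hand in.

```bash
python3 -c "
from rig import job
print(job.finish_job())"
```

```text
the job is handed in; nothing more can be done
None
```

The wing nut was run to its stop on the stud and released, holding the cover about 3.7 mm down by arm height; the job is handed in, but no verdict was returned.

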